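# Load two glued sample pucks for curing

## Task

Set up two sample pucks to cure under load. On the square base plate stack, from the bottom up, the low wide puck, the thin square pressure plate and the knobbed round weight; on the round base plate stand the tall narrow puck with the hexagonal weight on top of it. Everything stands upright and centred on what is beneath it, and the marker, tape roll and brown pebble beside them stay where they are.

Things in the scene. Friction and masses are not known exactly. Their poses are not given: they have to be found in the camera images.
- square_base: dark steel base plate, square, 100 x 100 x 10 mm thick, fixed to the bench; origin at the centre of its underside (on the bench), z up, x and y along its sides; its flat top is 10 mm above the origin
- round_base: dark steel base plate, round, 106 mm across, 10 mm thick, fixed to the bench; origin at the centre of its underside, z up; its flat top is 10 mm above the origin
- wide_puck: cast mineral sample puck, the low wide one: standing on the bare bench, a plain disc 53 mm across and 27 mm high; origin at the centre of its underside, z up
- tall_puck: cast mineral sample puck, the tall narrow one: standing on the bare bench (not the small black ones on the black tiles), a plain stub cylinder 43 mm across and 34 mm high; origin at the centre of its underside, z up
- pressure_plate: thin square metal plate lying flat, 58 x 58 x 12 mm thick, 0.11 kg; origin at the centre of its underside, z up, x and y along its sides
- knob_weight: round steel weight with a knob: body 50 mm across and 24 mm high, then a 16 mm neck and a round knob 26 mm across from 33 to 50 mm height (50 mm in all), about 0.4 kg; origin at the centre of its underside, z up
- hex_weight: hexagonal steel bar weight standing on end: 36 mm across the flats (42 mm across the corners), 48 mm high, about 0.4 kg; origin at the centre of its underside, z up; its x axis is square to one pair of flats, the other pairs lie 60 degrees either way
- marker: bystander: black marker pen lying on the bench, about 130 mm long, 15 mm thick; origin below its middle
- tape: bystander: roll of packing tape lying flat, 90 mm across, 48 mm high; origin at the centre of its underside
- pebble: bystander: flat brown pebble, about 52 x 53 x 26 mm, at the left of the work (a darker grey pebble also lies near, fixed, not part of the job); origin at the centre of its underside

How it is judged (in metres and radians):
At the end, for the whole second after the job is handed in: Both stacks stand in order: pucks within 15 mm of their base's centre, plate and weights within 10 mm of the centre of what they stand on, each resting on it (height within 4 mm), upright (tilt under 0.08 rad), released and at rest (horizontal distance between wide_puck and square_base below 0.015 m and z of wide_puck in the frame of square_base between 0.006 and 0.014 m and angle between each of wide_puck, pressure_plate, knob_weight, tall_puck, hex_weight's own z axis and vertical below 0.08 rad and linear speed of each of wide_puck, pressure_plate, knob_weight, tall_puck, hex_weight below 0.02 m/s and horizontal distance between pressure_plate and wide_puck below 0.01 m and z of pressure_plate in the frame of wide_puck between 0.023 and 0.031 m and horizontal distance between knob_weight and pressure_plate below 0.01 m and z of knob_weight in the frame of pressure_plate between 0.008 and 0.016 m and horizontal distance between tall_puck and round_base below 0.015 m and z of tall_puck in the frame of round_base between 0.006 and 0.014 m and horizontal distance between hex_weight and tall_puck below 0.01 m and z of hex_weight in the frame of tall_puck between 0.03 and 0.038 m); the robot touches nothing.
It fails at once if the marker, tape roll or brown pebble is shifted by more than 25 mm (distance of any of marker, tape, pebble from where it was at the start of the episode above 0.025 m).
It also fails if it takes over 128 s, if anything falls off the work surface, if the arm or the gripper's body presses on something with over 40 N, if the wrist force passes 120 N, or if a joint passes its speed limit or range.

## Robot

A 6-joint arm with a two-finger parallel gripper is mounted at the origin on a cart in front of the work surface, level with it; the furniture and walls round the work are solid. World frame = base frame: x ahead of the robot, y to its left, z up, the work surface at z = 0. Lengths are in m, angles in degrees, forces in N, time in s.
With the tool pointing down it reaches from about 0.4 to 0.825 m from the base axis. Payload 7 kg.
Tool frame: the origin (TCP) lies midway between the tips of the shut fingers; the grasp point (between the pads) lies 19 mm behind it (ctrl.hold_point_z is the distance from the TCP to the grasp point, in m); z points along the fingers, y is the line along which they close (so a half turn about z gives the same grasp; the last joint's range is limited). The gripper opens to 88 mm and grips with 3 to 60 N. Pads are 19 mm wide; open, the fingers measure 130 mm over their backs; the gripper's body (78 mm by 193 mm) begins 47 mm behind the grasp point.
Start: joints at [-57.175, 20.546, 0.682, 0, -70.136, -16.507], TCP at [0.19, -0.648, 0.227] pointing down, gripper open.
Joint ranges: [-176.03, 176.03], [-82.01, 121.73], [-58.28, 71.71], [-173.87, 95.51], [-174.79, -0.11], [-173.66, 173.66]. Speed limits (degrees/s): [136.94, 136.94, 172.46, 180, 180, 180].

## Interface

Orientations are given as [roll, pitch, yaw] about the fixed x, y, z axes, in that order (R = Rz(yaw) Ry(pitch) Rx(roll)).
In Python, from plant import ctrl gives the robot as it stands.
- The arm moves only by the tool apply_moves, never from a script. Its argument "deltas" is a list of rows, each an object with "fingers": the finger opening in mm, from 0 to 87.6; "delta_pos": the shift along the tool's x, y, z in mm, a list of three; "angular": the turn, a rotation vector about the tool's x, y, z in degrees, a list of three. A call has 1 to 10 rows; each row is the pose to reach, as a shift and turn from the pose commanded when the call began, along the tool's axes at that moment; what a row does not reach only later rows make up. A row lasts 1/10 s, in which the tool goes at most 50 mm and 8.59 degrees, less where a joint would pass 70% of its speed; a pose out of reach is approached as far as the arm can. A call with a gripper value outside its range is refused whole. The fingers move at their own pace and stop on an object; the grip force is fixed at half the most. Time passes only in rows, so rows that repeat a pose let the fingers close. It gives the time, the measured TCP pose, the force, the opening and the grip force at its end, in the units of the state.
- ctrl.get_obs(): the state, without advancing time (a new reading comes with each control period).
- ctrl.snapshot(name): name is "side" or "top"; returns the picture (384x512x3 uint8, red, green, blue); there is no depth.
- ctrl.camera_params(name): a dict with "fx", "fy", "cx", "cy" (pixels), "cam_to_world" (4x4, takes a point from camera to world coordinates). Camera axes: x right, y up, looking along -z (the intrinsics and any distortion apply to the point x, -y, -z); pixel columns grow to the right and rows downward; lengths in m; the calibration is good to about 2 mm. A picture is of the moment at which its call begins. camera_params takes no time and is no camera call.
- ctrl.close_job(): hands the job in; it is judged then, once.
The state is a dict: "clock": time; "joint_pos": joint angles; "qvel": joint speeds; "tau": joint torques, N m; "tool_pos": TCP position; "orientation": TCP orientation; "force": force on the tool from outside, world axes, zero at the start; "moment": the same for the moment, N m; "opening": finger opening in m; "gripper_force": force on a finger pad.
Only numpy, scipy, OpenCV 4.12 (cv2) and the standard library are available. Lean on these libraries where they do the work, as an engineer would, in place of code of your own. Each camera call takes 0.05 s, during which the arm holds its last target. There are 200 camera calls.

## Working session

There is one attempt and no reset: what is moved stays moved. The work goes in short steps, Python scripts to look and compute and a tool call to move; the robot and the scene stay as the last step left them, time stands still between calls to the robot, and variables do not carry over. Pictures are saved under pics/ and viewed, at most 14 in all, crops included, and the job is handed in when it is done.

Besides the shell and the picture viewer there is one more tool, called after "Request:" in YAML: its name, and indented under it one key for each argument. apply_moves: Moves the arm, as the interface text tells. Its arguments: {"type":"object","properties":{"deltas":{"type":"array"}},"required":["deltas"]}

```bash
mkdir -p pics; ls; python3 - <<'E'
from plant import ctrl
import cv2,numpy as np
for n in("top","side"):
    im=ctrl.snapshot(n); cv2.imwrite(f"pics/{n}0.png",im[:,:,::-1]); p=ctrl.camera_params(n); print(n,{k:(np.round(v,3).tolist() if k=="cam_to_world" else v) for k,v in p.items()})
o=ctrl.get_obs();print(o["clock"],o["tool_pos"],o["orientation"],ctrl.hold_point_z)
E
```

```text
pics
top {'fx': 396.99551935873336, 'fy': 396.99551935873336, 'cx': 252.94527776581808, 'cy': 187.48377278019828, 'cam_to_world': [[0.015, 0.991, -0.135, 0.371], [-1.0, 0.016, 0.002, 0.068], [0.005, 0.135, 0.991, 1.45], [0.0, 0.0, 0.0, 1.0]]}
side {'fx': 446.78957572505584, 'fy': 446.78957572505584, 'cx': 254.71467821488199, 'cy': 188.70588579415906, 'cam_to_world': [[-0.973, 0.146, -0.177, 0.297], [-0.229, -0.655, 0.72, 1.05], [-0.011, 0.741, 0.671, 0.97], [0.0, 0.0, 0.0, 1.0]]}
0.1 [ 0.18950048 -0.64739661  0.22571983] [ 1.79914384e+02 -7.77525887e-03 -1.63690031e+02] 0.0188
```

View pics/top0.png

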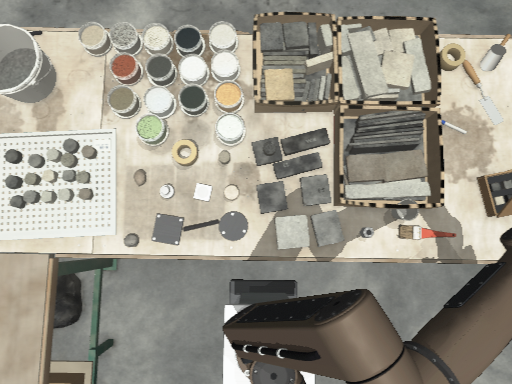

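View pics/side0.png

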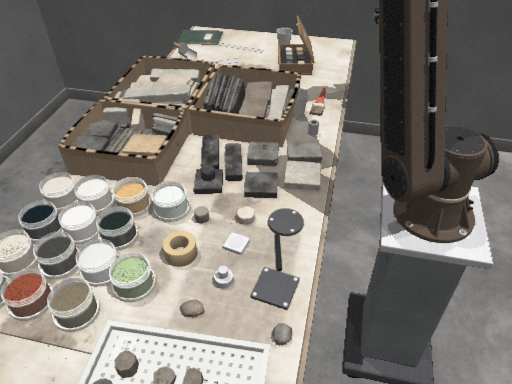

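Top view: square base at (168,229), round base at (233,226), marker between them, knob weight at (167,191), plate at (203,191), a light puck at (232,191), a grey stub at (224,157) and tape at (185,152). The hex weight isn't clear, so I'll zoom in.

```bash
python3 - <<'E'
import cv2,numpy as np
t=cv2.imread("pics/top0.png");s=cv2.imread("pics/side0.png")
cv2.imwrite("pics/top_c.png",cv2.resize(t[130:260,120:280],None,fx=5,fy=4.6*5/4.6*.9,interpolation=cv2.INTER_CUBIC)[:600])
a=cv2.resize(s[110:350,150:340],None,fx=2.5,fy=2.5,interpolation=cv2.INTER_CUBIC)
b=cv2.resize(t[195:260,350:460],None,fx=2.8,fy=2.8,interpolation=cv2.INTER_CUBIC)
c=np.zeros((600,800,3),np.uint8);c[:600,:475]=a;c[:182,480:480+308]=b
b=cv2.resize(s[110:150,285:340],None,fx=5.6,fy=5.6,interpolation=cv2.INTER_CUBIC);c[200:424,480:788]=b
cv2.imwrite("pics/side_c.png",c)
E
```

```text
(no output)
```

View pics/top_c.png

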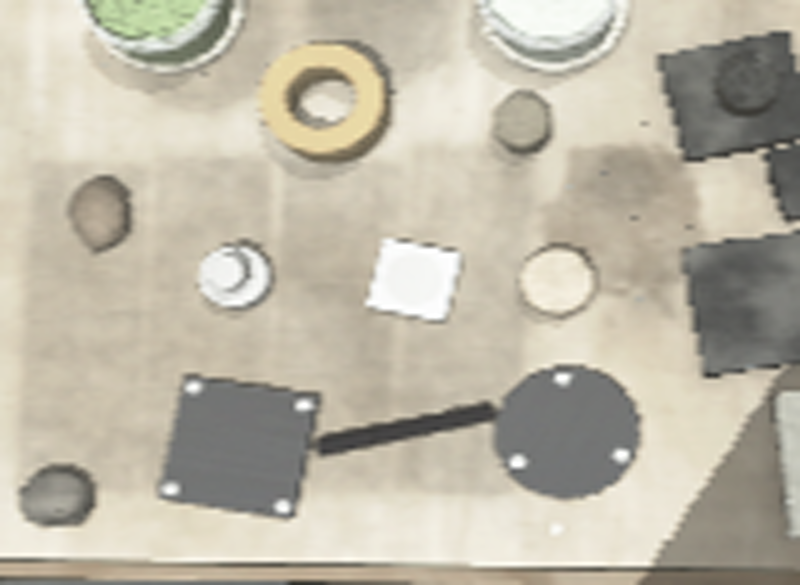

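View pics/side_c.png

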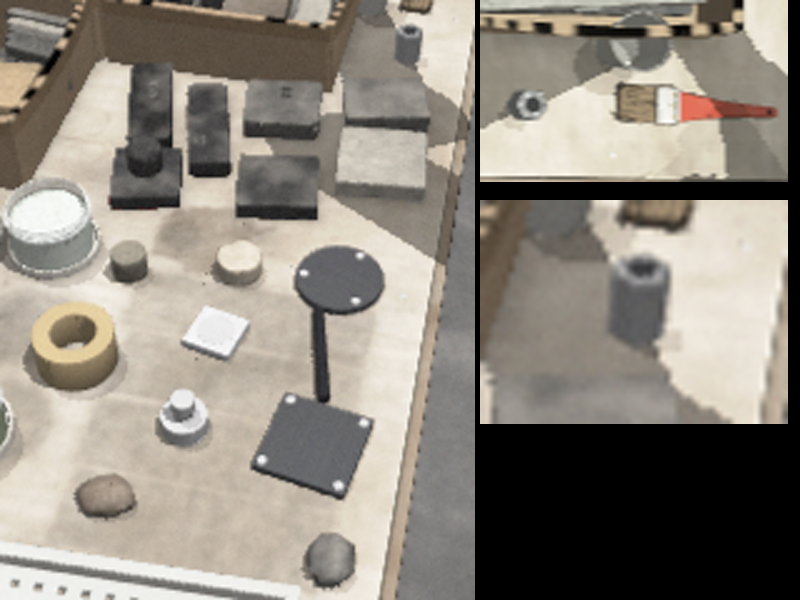

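The hex bar weight stands alone at the right, top (368,232), side (313,127). Next I'll measure everything by local-contrast silhouettes, casting rays at mid height.

```bash
cat > h.py <<'E'
from plant import ctrl
import cv2,numpy as np
def ray(n,u,v,z):
    p=ctrl.camera_params(n);T=np.array(p["cam_to_world"])
    d=T[:3,:3]@np.array([(u-p["cx"])/p["fx"],-(v-p["cy"])/p["fy"],-1]);o=T[:3,3]
    return (o+d*(z-o[2])/d[2])[:2]
def proj(n,X):
    p=ctrl.camera_params(n);T=np.linalg.inv(np.array(p["cam_to_world"]));c=T[:3,:3]@X+T[:3,3]
    return p["cx"]+p["fx"]*c[0]/-c[2],p["cy"]-p["fy"]*c[1]/-c[2]
def blob(im,u,v,r,lo,hi):
    """largest blob within r px of (u,v) with HSV in lo..hi -> filled contour"""
    u,v=int(round(u)),int(round(v));m=cv2.inRange(cv2.cvtColor(im,cv2.COLOR_RGB2HSV),np.array(lo),np.array(hi))
    k=np.zeros_like(m);cv2.circle(k,(u,v),r,255,-1);m&=k
    cs,_=cv2.findContours(m,cv2.RETR_EXTERNAL,cv2.CHAIN_APPROX_NONE)
    return max(cs,key=cv2.contourArea) if cs else None
def cen(c):
    M=cv2.moments(c);return M["m10"]/M["m00"],M["m01"]/M["m00"]
E
python3 - <<'E'
from h import *
T=ctrl.snapshot("top");S=ctrl.snapshot("side")
H=cv2.cvtColor(T,cv2.COLOR_RGB2HSV);HS=cv2.cvtColor(S,cv2.COLOR_RGB2HSV)
obj=dict(square=((168,229),(275,287),.01,24),round=((233,226),(285,222),.01,24),knob=((167,191),(223,277),.024,11),plate=((203,191),(236,242),.012,13),wide=((232,191),(245,214),.027,11),tall=((224.6,157),(202,214),.034,10),hex=((368,232),(313,127),.048,9))
for k,(a,b,z,r) in obj.items():
    print(k,"top",ray("top",*a,z).round(3),"side",ray("side",*b,z/2).round(3),"hsvT",H[int(a[1]),int(a[0])],"bgT",H[int(a[1]),int(a[0])+r+4],"S",HS[b[1],b[0]],HS[b[1],b[0]+r+7])
# bases: dark blobs
for k,u,v,r,n,im in [("square",168,229,24,"top",T),("square",275,287,29,"side",S),("round",233,226,17,"top",T),("round",285,222,22,"side",S)]:
    c=blob(im,u,v,r,(0,0,0),(180,255,120));h=cv2.convexHull(c)
    print(k,n,cv2.contourArea(h),ray(n,*cen(h),.01 if n=="top" else .008).round(4),cv2.minAreaRect(h))
for n,im,k in (("top",T,obj),("side",S,obj)):
    i=0 if n=="top" else 1
    for o in("knob","plate","wide","tall","hex"):
        u,v=obj[o][i];z=obj[o][2];r=obj[o][3]+4
        x0,y0=int(u)-r,int(v)-r;L=cv2.cvtColor(im,cv2.COLOR_RGB2LAB)[y0:y0+2*r+1,x0:x0+2*r+1].astype(float)
        d=np.hypot.reduce(L-np.median(np.concatenate([L[0],L[-1],L[:,0],L[:,-1]]),axis=0),axis=2)
        m=((d>22)*255).astype(np.uint8);cs,_=cv2.findContours(m,0,cv2.CHAIN_APPROX_NONE);c=cv2.convexHull(max(cs,key=cv2.contourArea))+np.array([x0,y0])
        print(o,n,cv2.contourArea(c),np.round(cen(c),1),ray(n,*cen(c),z/2).round(4),cv2.minAreaRect(c))
E
```

```text
square top [0.411 0.369] side [0.413 0.373] hsvT [ 90   2 117] bgT [ 20  36 199] S [125  15 105] [ 20  25 233]
round top [0.425 0.135] side [0.43 0.14] hsvT [ 45   4 117] bgT [ 24  32 226] S [ 98  10 106] [ 18  18 237]
knob top [0.547 0.375] side [0.551 0.377] hsvT [ 30   2 245] bgT [ 20  38 186] S [165   5  95] [ 18  31 206]
plate top [0.551 0.247] side [0.551 0.248] hsvT [ 45   2 246] bgT [ 19  35 206] S [165   2 238] [ 17  33 194]
wide top [0.551 0.14 ] side [0.551 0.141] hsvT [ 23  26 237] bgT [ 18  47 170] S [ 19  24 237] [ 18  32 222]
tall top [0.674 0.17 ] side [0.676 0.173] hsvT [ 24  35 177] bgT [ 24  31 224] S [ 22  33 170] [ 17  32 217]
hex top [ 0.41  -0.342] side [ 0.413 -0.343] hsvT [75  7 71] bgT [ 23  23 236] S [140   8  92] [ 18  18 236]
square top 855.5 [0.4136 0.36  ] ((172.74325561523438, 229.54054260253906), (37.811767578125, 28.112226486206055), 9.462322235107422)
square side 1518.5 [0.4124 0.3685] ((276.3793029785156, 282.5517272949219), (38.99602127075195, 47.166622161865234), 21.801410675048828)
round top 637.5 [0.4281 0.136 ] ((233.1686248779297, 225.3047332
[... 596 characters left out ...]
0.0)
hex top 676.0 [368. 232.] [ 0.4109 -0.3488] ((368.0, 232.0), (26.0, 26.0), 90.0)
knob side 402.5 [223.2 278.5] [0.5494 0.3815] ((223.0, 277.5), (23.0, 22.0), 90.0)
plate side 408.0 [236.2 243.4] [0.5491 0.2529] ((236.03550720214844, 243.01478576660156), (23.615388870239258, 19.538463592529297), 22.61986541748047)
wide side 341.5 [243.5 216.1] [0.5535 0.1508] ((242.48648071289062, 216.9189453125), (19.070281982421875, 23.344655990600586), 80.53767395019531)
tall side 331.5 [202.8 216.5] [0.6706 0.1822] ((204.96551513671875, 216.58621215820312), (25.254566192626953, 18.198143005371094), 21.801406860351562)
hex side 532.5 [315.  125.1] [ 0.4072 -0.3566] ((313.0, 127.0), (26.0, 26.0), 90.0)
```

Both views agree to about 3 mm:

| Object | x (m) | y (m) |
|---|---|---|
| Wide puck | .551 | .141 |
| Square base | .411 | .371 |
| Plate | .551 | .248 |
| Knob weight | .549 | .376 |
| Tall puck | .675 | .171 |
| Round base | .427 | .136 |
| Hex weight | .411 | -.343 |

I'll turn the tool to yaw 180 first so that the tool axes become (-X, +Y, -Z).

Request:
apply_moves:
  deltas:
    - {"fingers":75,"delta_pos":[-28,33,0],"angular":[0,0,4]}
    - {"fingers":75,"delta_pos":[-57,66,0],"angular":[0,0,8]}
    - {"fingers":75,"delta_pos":[-85,98,0],"angular":[0,0,12]}
    - {"fingers":75,"delta_pos":[-114,131,0],"angular":[0,0,16.3]}
    - {"fingers":75,"delta_pos":[-142,164,0],"angular":[0,0,16.3]}
    - {"fingers":75,"delta_pos":[-170,197,0],"angular":[0,0,16.3]}
    - {"fingers":75,"delta_pos":[-199,230,0],"angular":[0,0,16.3]}
    - {"fingers":75,"delta_pos":[-227,262,0],"angular":[0,0,16.3]}
    - {"fingers":75,"delta_pos":[-256,295,0],"angular":[0,0,16.3]}
    - {"fingers":75,"delta_pos":[-284,328,0],"angular":[0,0,16.3]}

```text
clock: 1.2
tool_pos: [0.3704, -0.2516, 0.2268]
orientation: [-180.0, 0.0, -180.0]
force: [1.4, -0.1, 0.4]
opening: 0.0753
gripper_force: 0.0
```

Request:
apply_moves:
  deltas:
    - {"fingers":75,"delta_pos":[-20,43,0],"angular":[0,0,0]}
    - {"fingers":75,"delta_pos":[-40,87,0],"angular":[0,0,0]}
    - {"fingers":75,"delta_pos":[-60,131,0],"angular":[0,0,0]}
    - {"fingers":75,"delta_pos":[-80,175,0],"angular":[0,0,0]}
    - {"fingers":75,"delta_pos":[-100,218,0],"angular":[0,0,0]}
    - {"fingers":75,"delta_pos":[-120,262,0],"angular":[0,0,0]}
    - {"fingers":75,"delta_pos":[-140,306,0],"angular":[0,0,0]}
    - {"fingers":75,"delta_pos":[-160,350,0],"angular":[0,0,0]}
    - {"fingers":75,"delta_pos":[-181,393,20],"angular":[0,0,0]}
    - {"fingers":75,"delta_pos":[-181,393,60],"angular":[0,0,0]}

```text
clock: 2.2
tool_pos: [0.555, 0.1452, 0.1682]
orientation: [179.8, 0.4, -179.8]
force: [0.1, -0.7, -0.9]
opening: 0.0752
gripper_force: 0.0
```

Request:
apply_moves:
  deltas:
    - {"fingers":75,"delta_pos":[0,0,40],"angular":[0,0,0]}
    - {"fingers":75,"delta_pos":[0,0,80],"angular":[0,0,0]}
    - {"fingers":75,"delta_pos":[0,0,110],"angular":[0,0,0]}
    - {"fingers":75,"delta_pos":[0,0,130],"angular":[0,0,0]}
    - {"fingers":75,"delta_pos":[0,0,140],"angular":[0,0,0]}
    - {"fingers":75,"delta_pos":[0,0,140],"angular":[0,0,0]}
    - {"fingers":75,"delta_pos":[0,0,140],"angular":[0,0,0]}

```text
clock: 2.9
tool_pos: [0.5515, 0.1401, 0.0274]
orientation: [180.0, 0.1, -180.0]
force: [-0.2, -0.6, 0.9]
opening: 0.075
gripper_force: 0.0
```

Request:
apply_moves:
  deltas:
    - {"fingers":75,"delta_pos":[0,1,12],"angular":[0,0,0]}
    - {"fingers":75,"delta_pos":[0,1,22],"angular":[0,0,0]}
    - {"fingers":75,"delta_pos":[0,1,22],"angular":[0,0,0]}
    - {"fingers":40,"delta_pos":[0,1,22],"angular":[0,0,0]}
    - {"fingers":40,"delta_pos":[0,1,22],"angular":[0,0,0]}
    - {"fingers":40,"delta_pos":[0,1,22],"angular":[0,0,0]}
    - {"fingers":40,"delta_pos":[0,1,22],"angular":[0,0,0]}
    - {"fingers":40,"delta_pos":[0,1,22],"angular":[0,0,0]}
    - {"fingers":40,"delta_pos":[0,1,22],"angular":[0,0,0]}

```text
clock: 3.8
tool_pos: [0.5512, 0.141, 0.0049]
orientation: [180.0, 0.0, -180.0]
force: [0.2, 0.5, 1.7]
opening: 0.0517
gripper_force: 30.0
```

Request:
apply_moves:
  deltas:
    - {"fingers":40,"delta_pos":[0,0,-25],"angular":[0,0,0]}
    - {"fingers":40,"delta_pos":[0,0,-60],"angular":[0,0,0]}
    - {"fingers":40,"delta_pos":[20,32,-80],"angular":[0,0,0]}
    - {"fingers":40,"delta_pos":[44,72,-80],"angular":[0,0,0]}
    - {"fingers":40,"delta_pos":[68,112,-80],"angular":[0,0,0]}
    - {"fingers":40,"delta_pos":[92,152,-80],"angular":[0,0,0]}
    - {"fingers":40,"delta_pos":[116,191,-80],"angular":[0,0,0]}
    - {"fingers":40,"delta_pos":[132,217,-80],"angular":[0,0,0]}
    - {"fingers":40,"delta_pos":[140,230,-80],"angular":[0,0,0]}
    - {"fingers":40,"delta_pos":[140,230,-80],"angular":[0,0,0]}

```text
clock: 4.8
tool_pos: [0.4099, 0.372, 0.0843]
orientation: [-180.0, -0.0, -179.9]
force: [0.2, -0.6, -1.5]
opening: 0.0518
gripper_force: 30.0
```

```bash
python3 - <<'E'
from h import *
print({k:np.round(v,4) for k,v in ctrl.get_obs().items() if k in("tool_pos","opening")})
t=ctrl.snapshot("top");s=ctrl.snapshot("side")
cv2.imwrite("pics/p1.png",np.hstack([cv2.resize(i,None,fx=3,fy=3,interpolation=cv2.INTER_CUBIC) for i in(t[140:280,130:260],s[180:320,190:320])])[:,:800,::-1])
E
```

```text
{'tool_pos': array([0.4099, 0.372 , 0.0843]), 'opening': np.float64(0.0518)}
```

View pics/p1.png

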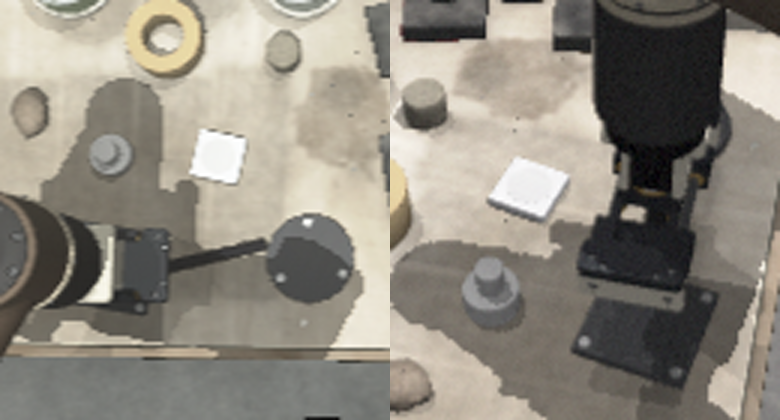

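The puck is held over the square base (hidden by the gripper). Lower it and release.

Request:
apply_moves:
  deltas:
    - {"fingers":40,"delta_pos":[0,-1,30],"angular":[0,0,0]}
    - {"fingers":40,"delta_pos":[0,-1,55],"angular":[0,0,0]}
    - {"fingers":40,"delta_pos":[0,-1,64],"angular":[0,0,0]}
    - {"fingers":40,"delta_pos":[0,-1,69],"angular":[0,0,0]}
    - {"fingers":40,"delta_pos":[0,-1,69],"angular":[0,0,0]}
    - {"fingers":40,"delta_pos":[0,-1,69],"angular":[0,0,0]}
    - {"fingers":63,"delta_pos":[0,-1,69],"angular":[0,0,0]}
    - {"fingers":63,"delta_pos":[0,-1,69],"angular":[0,0,0]}
    - {"fingers":63,"delta_pos":[0,-1,69],"angular":[0,0,0]}
    - {"fingers":63,"delta_pos":[0,-1,69],"angular":[0,0,0]}

```text
clock: 5.9
tool_pos: [0.4109, 0.37, 0.0159]
orientation: [180.0, 0.0, -180.0]
force: [0.1, -0.1, 0.3]
opening: 0.0633
gripper_force: 0.0
```

Request:
apply_moves:
  deltas:
    - {"fingers":63,"delta_pos":[0,0,-20],"angular":[0,0,0]}
    - {"fingers":63,"delta_pos":[0,0,-60],"angular":[0,0,0]}
    - {"fingers":75,"delta_pos":[-20,-17,-85],"angular":[0,0,0]}
    - {"fingers":75,"delta_pos":[-50,-43,-85],"angular":[0,0,4]}
    - {"fingers":75,"delta_pos":[-80,-69,-85],"angular":[0,0,8]}
    - {"fingers":75,"delta_pos":[-110,-95,-85],"angular":[0,0,13]}
    - {"fingers":75,"delta_pos":[-130,-113,-85],"angular":[0,0,13]}
    - {"fingers":75,"delta_pos":[-140,-122,-85],"angular":[0,0,13]}
    - {"fingers":75,"delta_pos":[-140,-122,-85],"angular":[0,0,13]}

```text
clock: 6.8
tool_pos: [0.5517, 0.2467, 0.1003]
orientation: [-180.0, -0.0, 166.9]
force: [-0.4, -0.3, -0.1]
opening: 0.0751
gripper_force: 0.0
```

```bash
python3 - <<'E'
from h import *
s=ctrl.snapshot("side")
cv2.imwrite("pics/p2.png",cv2.resize(s[160:330,180:350],None,fx=3.5,fy=3.5,interpolation=cv2.INTER_CUBIC)[:600,:,::-1])
E
```

```text
(no output)
```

View pics/p2.png

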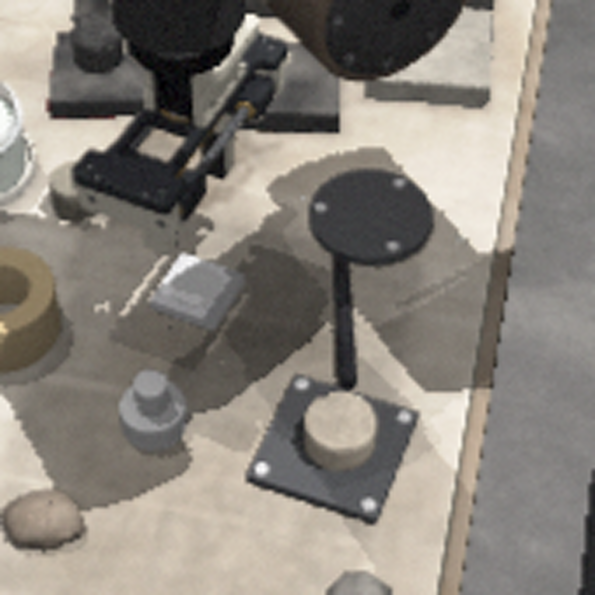

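The wide puck stands near the middle of the base (crop 340,430). Now the plate.

Request:
apply_moves:
  deltas:
    - {"fingers":75,"delta_pos":[0,0,35],"angular":[0,0,0]}
    - {"fingers":75,"delta_pos":[0,0,70],"angular":[0,0,0]}
    - {"fingers":75,"delta_pos":[0,0,88],"angular":[0,0,0]}
    - {"fingers":75,"delta_pos":[0,0,97],"angular":[0,0,0]}
    - {"fingers":75,"delta_pos":[0,0,97],"angular":[0,0,0]}
    - {"fingers":45,"delta_pos":[0,0,97],"angular":[0,0,0]}
    - {"fingers":45,"delta_pos":[0,0,97],"angular":[0,0,0]}
    - {"fingers":45,"delta_pos":[0,0,97],"angular":[0,0,0]}
    - {"fingers":45,"delta_pos":[0,0,97],"angular":[0,0,0]}
    - {"fingers":45,"delta_pos":[0,0,97],"angular":[0,0,0]}

```text
clock: 7.85
tool_pos: [0.5515, 0.2485, 0.0048]
orientation: [179.9, 0.1, 167.0]
force: [-2.2, 1.6, 7.0]
opening: 0.0576
gripper_force: 29.9
```

```bash
python3 - <<'E'
from h import *
print("base bolts",ray("side",275.5,286.6,.012),"puck top",ray("side",277.4,279.7,.037))
s=ctrl.snapshot("side");g=cv2.cvtColor(s,cv2.COLOR_RGB2HSV)
print(g[280,277],g[287,277],g[295,277])
E
```

```text
base bolts [0.41118916 0.37635948] puck top [0.40760542 0.37228221]
[ 16  35 189] [ 17  38 209] [100   9  85]
```

Request:
apply_moves:
  deltas:
    - {"fingers":45,"delta_pos":[0,0,-25],"angular":[0,0,0]}
    - {"fingers":45,"delta_pos":[0,0,-60],"angular":[0,0,0]}
    - {"fingers":45,"delta_pos":[25,13,-80],"angular":[0,0,0]}
    - {"fingers":45,"delta_pos":[60,31,-80],"angular":[0,0,0]}
    - {"fingers":45,"delta_pos":[95,50,-80],"angular":[0,0,0]}
    - {"fingers":45,"delta_pos":[130,68,-80],"angular":[0,0,0]}
    - {"fingers":45,"delta_pos":[155,81,-80],"angular":[0,0,0]}
    - {"fingers":45,"delta_pos":[166,86,-80],"angular":[0,0,0]}
    - {"fingers":45,"delta_pos":[166,86,-80],"angular":[0,0,0]}
    - {"fingers":45,"delta_pos":[166,86,-80],"angular":[0,0,0]}

```text
clock: 8.9
tool_pos: [0.4087, 0.3687, 0.0836]
orientation: [-180.0, 0.0, 167.0]
force: [0.9, 0.8, -0.7]
opening: 0.0576
gripper_force: 29.9
```

```bash
python3 - <<'E'
from h import *
t=ctrl.snapshot("top");s=ctrl.snapshot("side")
cv2.imwrite("pics/p3.png",np.hstack([cv2.resize(i,None,fx=5,fy=5,interpolation=cv2.INTER_CUBIC) for i in(t[185:265,130:210],s[230:310,235:315])])[:,:,::-1])
E
```

```text
(no output)
```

View pics/p3.png

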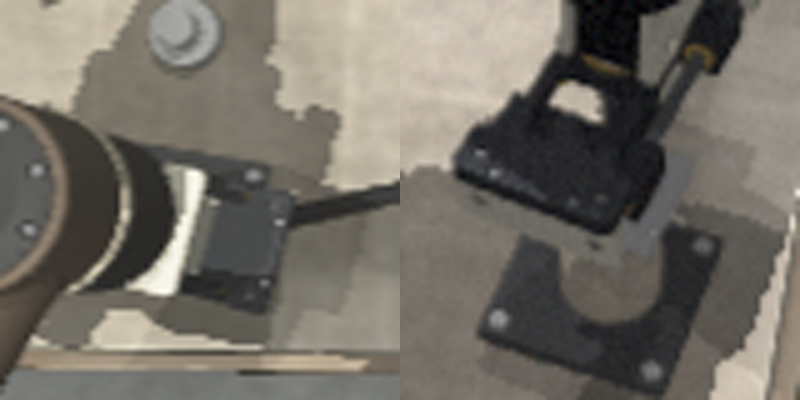

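The plate is held level above the puck. Lower and release.

Request:
apply_moves:
  deltas:
    - {"fingers":45,"delta_pos":[0,1,20],"angular":[0,0,0]}
    - {"fingers":45,"delta_pos":[0,1,35],"angular":[0,0,0]}
    - {"fingers":45,"delta_pos":[0,1,42],"angular":[0,0,0]}
    - {"fingers":45,"delta_pos":[0,1,42],"angular":[0,0,0]}
    - {"fingers":45,"delta_pos":[0,1,42],"angular":[0,0,0]}
    - {"fingers":70,"delta_pos":[0,1,42],"angular":[0,0,0]}
    - {"fingers":70,"delta_pos":[0,1,42],"angular":[0,0,0]}
    - {"fingers":70,"delta_pos":[0,1,42],"angular":[0,0,0]}
    - {"fingers":70,"delta_pos":[0,1,42],"angular":[0,0,0]}

```text
clock: 9.9
tool_pos: [0.4087, 0.37, 0.0417]
orientation: [180.0, 0.0, 167.0]
force: [0.2, -0.1, -0.1]
opening: 0.0697
gripper_force: 0.0
```

Request:
apply_moves:
  deltas:
    - {"fingers":70,"delta_pos":[0,0,-20],"angular":[0,0,0]}
    - {"fingers":70,"delta_pos":[0,0,-55],"angular":[0,0,0]}
    - {"fingers":60,"delta_pos":[-20,5,-90],"angular":[0,0,0]}
    - {"fingers":50,"delta_pos":[-55,15,-90],"angular":[0,0,0]}
    - {"fingers":50,"delta_pos":[-90,25,-90],"angular":[0,0,0]}
    - {"fingers":50,"delta_pos":[-120,33,-90],"angular":[0,0,0]}
    - {"fingers":50,"delta_pos":[-135,37,-90],"angular":[0,0,0]}
    - {"fingers":50,"delta_pos":[-135,37,-90],"angular":[0,0,0]}

```text
clock: 10.7
tool_pos: [0.5502, 0.3753, 0.1308]
orientation: [-180.0, -0.0, 166.9]
force: [-0.6, 0.8, 0.1]
opening: 0.0501
gripper_force: 0.0
```

```bash
python3 - <<'E'
from h import *
t=ctrl.snapshot("top");s=ctrl.snapshot("side")
cv2.imwrite("pics/p4.png",np.hstack([cv2.resize(i,None,fx=5,fy=5,interpolation=cv2.INTER_CUBIC) for i in(s[200:310,160:240],s[240:350,235:315])])[:,:,::-1])
E
```

```text
(no output)
```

View pics/p4.png

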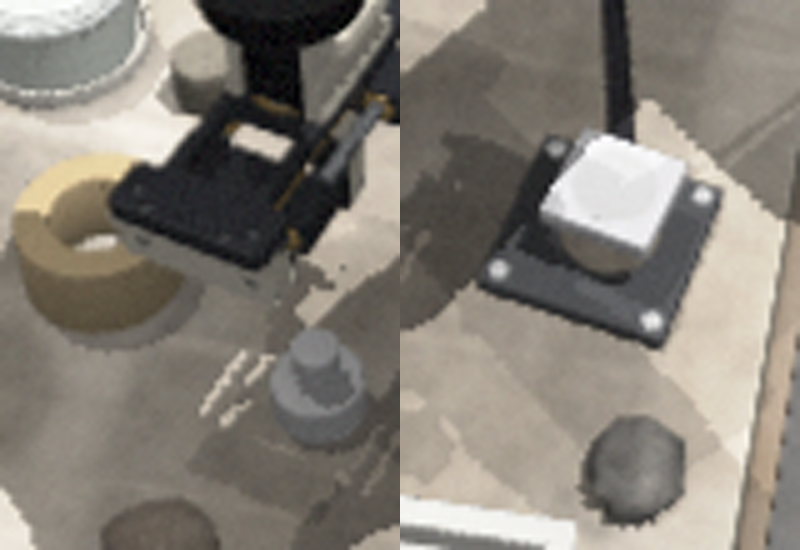

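Plate sits centred on the puck (crop 617,185). The knob top is at crop (313,345). I'll compute both before descending.

```bash
python3 - <<'E'
from h import *
print("plate",ray("side",278.4,277.0,.049),"knob",ray("side",222.6,269,.05), "knob top view", ray("top",120+228/5,130+268/4.5,.05))
E
```

```text
plate [0.40531459 0.37232931] knob [0.54924091 0.38003679] knob top view [0.54905569 0.37503784]
```

Request:
apply_moves:
  deltas:
    - {"fingers":50,"delta_pos":[1,1,35],"angular":[0,0,0]}
    - {"fingers":50,"delta_pos":[1,1,70],"angular":[0,0,0]}
    - {"fingers":50,"delta_pos":[1,1,95],"angular":[0,0,0]}
    - {"fingers":50,"delta_pos":[1,1,104],"angular":[0,0,0]}
    - {"fingers":50,"delta_pos":[1,1,104],"angular":[0,0,0]}
    - {"fingers":15,"delta_pos":[1,1,104],"angular":[0,0,0]}
    - {"fingers":15,"delta_pos":[1,1,104],"angular":[0,0,0]}
    - {"fingers":15,"delta_pos":[1,1,104],"angular":[0,0,0]}
    - {"fingers":15,"delta_pos":[1,1,104],"angular":[0,0,0]}
    - {"fingers":15,"delta_pos":[1,1,104],"angular":[0,0,0]}

```text
clock: 11.8
tool_pos: [0.5484, 0.3777, 0.0287]
orientation: [179.9, 0.1, 167.0]
force: [-0.9, 2.6, 5.0]
opening: 0.025
gripper_force: 30.0
```

Request:
apply_moves:
  deltas:
    - {"fingers":15,"delta_pos":[0,0,-25],"angular":[0,0,0]}
    - {"fingers":15,"delta_pos":[0,0,-60],"angular":[0,0,0]}
    - {"fingers":15,"delta_pos":[0,0,-80],"angular":[0,0,0]}
    - {"fingers":15,"delta_pos":[25,-7,-80],"angular":[0,0,0]}
    - {"fingers":15,"delta_pos":[60,-16,-80],"angular":[0,0,0]}
    - {"fingers":15,"delta_pos":[95,-26,-80],"angular":[0,0,0]}
    - {"fingers":15,"delta_pos":[122,-33,-80],"angular":[0,0,0]}
    - {"fingers":15,"delta_pos":[136,-37,-80],"angular":[0,0,0]}
    - {"fingers":15,"delta_pos":[136,-37,-80],"angular":[0,0,0]}
    - {"fingers":15,"delta_pos":[136,-37,-80],"angular":[0,0,0]}

```text
clock: 12.8
tool_pos: [0.4071, 0.3715, 0.1076]
orientation: [180.0, 0.0, 167.1]
force: [-0.3, -0.1, -3.3]
opening: 0.0247
gripper_force: 30.0
```

Request:
apply_moves:
  deltas:
    - {"fingers":15,"delta_pos":[0,-1,15],"angular":[0,0,0]}
    - {"fingers":15,"delta_pos":[0,-1,24],"angular":[0,0,0]}
    - {"fingers":15,"delta_pos":[0,-1,30],"angular":[0,0,0]}
    - {"fingers":15,"delta_pos":[0,-1,30],"angular":[0,0,0]}
    - {"fingers":15,"delta_pos":[0,-1,30],"angular":[0,0,0]}

```text
clock: 13.3
tool_pos: [0.4075, 0.3705, 0.0777]
orientation: [180.0, 0.0, 167.0]
force: [1.7, 0.7, -0.5]
opening: 0.025
gripper_force: 30.0
```

Request:
apply_moves:
  deltas:
    - {"fingers":45,"delta_pos":[0,0,0],"angular":[0,0,0]}
    - {"fingers":45,"delta_pos":[0,0,0],"angular":[0,0,0]}
    - {"fingers":45,"delta_pos":[0,0,0],"angular":[0,0,0]}
    - {"fingers":45,"delta_pos":[0,0,-20],"angular":[0,0,0]}
    - {"fingers":45,"delta_pos":[0,0,-60],"angular":[0,0,0]}
    - {"fingers":55,"delta_pos":[-25,-11,-75],"angular":[0,0,0]}
    - {"fingers":65,"delta_pos":[-65,-28,-75],"angular":[0,0,-3]}
    - {"fingers":65,"delta_pos":[-105,-46,-75],"angular":[0,0,-6]}
    - {"fingers":65,"delta_pos":[-145,-63,-75],"angular":[0,0,-10]}
    - {"fingers":65,"delta_pos":[-185,-81,-75],"angular":[0,0,-13]}

```text
clock: 14.3
tool_pos: [0.5701, 0.249, 0.1528]
orientation: [180.0, 0.0, -179.8]
force: [0.0, 1.9, 0.4]
opening: 0.065
gripper_force: 0.0
```

Request:
apply_moves:
  deltas:
    - {"fingers":65,"delta_pos":[-35,-26,0],"angular":[0,0,0]}
    - {"fingers":65,"delta_pos":[-70,-52,0],"angular":[0,0,0]}
    - {"fingers":65,"delta_pos":[-95,-71,0],"angular":[0,0,0]}
    - {"fingers":65,"delta_pos":[-105,-79,10],"angular":[0,0,0]}
    - {"fingers":65,"delta_pos":[-105,-79,50],"angular":[0,0,0]}
    - {"fingers":65,"delta_pos":[-105,-79,85],"angular":[0,0,0]}
    - {"fingers":65,"delta_pos":[-105,-79,85],"angular":[0,0,0]}

```text
clock: 15.0
tool_pos: [0.6699, 0.1695, 0.0617]
orientation: [-179.8, -0.5, 180.0]
force: [-0.9, -0.7, -0.2]
opening: 0.065
gripper_force: 0.0
```

```bash
python3 - <<'E'
from h import *
t=ctrl.snapshot("top");s=ctrl.snapshot("side")
a=cv2.resize(s[160:250,150:260],None,fx=4,fy=4,interpolation=cv2.INTER_CUBIC)
b=cv2.resize(s[240:330,235:325],None,fx=4,fy=4,interpolation=cv2.INTER_CUBIC)
cv2.imwrite("pics/p5.png",np.hstack([a,b])[:,:,::-1])
E
```

```text
(no output)
```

View pics/p5.png

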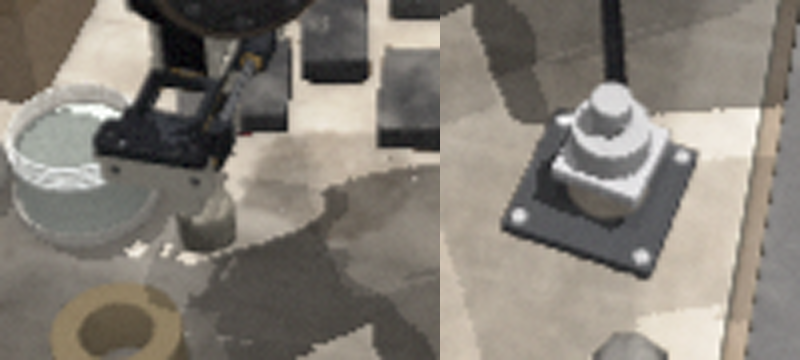

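The first stack stands well, with the knob weight central on the plate. Now I'll lower onto the tall puck, seen at crop (210,225).

Request:
apply_moves:
  deltas:
    - {"fingers":65,"delta_pos":[0,0,0],"angular":[0,0,0]}
    - {"fingers":65,"delta_pos":[0,0,25],"angular":[0,0,0]}
    - {"fingers":65,"delta_pos":[0,0,45],"angular":[0,0,0]}
    - {"fingers":65,"delta_pos":[0,0,57],"angular":[0,0,0]}
    - {"fingers":65,"delta_pos":[0,0,57],"angular":[0,0,0]}
    - {"fingers":65,"delta_pos":[0,0,57],"angular":[0,0,0]}

```text
clock: 15.7
tool_pos: [0.6746, 0.1714, 0.012]
orientation: [180.0, 0.1, -180.0]
force: [-0.5, -0.1, 1.0]
opening: 0.0654
gripper_force: 0.0
```

Request:
apply_moves:
  deltas:
    - {"fingers":65,"delta_pos":[0,0,4],"angular":[0,0,0]}
    - {"fingers":30,"delta_pos":[0,0,4],"angular":[0,0,0]}
    - {"fingers":30,"delta_pos":[0,0,4],"angular":[0,0,0]}
    - {"fingers":30,"delta_pos":[0,0,4],"angular":[0,0,0]}
    - {"fingers":30,"delta_pos":[0,0,4],"angular":[0,0,0]}
    - {"fingers":30,"delta_pos":[0,0,4],"angular":[0,0,0]}

```text
clock: 16.3
tool_pos: [0.674, 0.1711, 0.0069]
orientation: [180.0, 0.0, -180.0]
force: [-0.4, 0.8, 1.8]
opening: 0.0418
gripper_force: 30.0
```

Request:
apply_moves:
  deltas:
    - {"fingers":30,"delta_pos":[0,0,-25],"angular":[0,0,0]}
    - {"fingers":30,"delta_pos":[0,0,-60],"angular":[0,0,0]}
    - {"fingers":30,"delta_pos":[25,-3,-75],"angular":[0,0,0]}
    - {"fingers":30,"delta_pos":[65,-9,-75],"angular":[0,0,0]}
    - {"fingers":30,"delta_pos":[110,-16,-75],"angular":[0,0,0]}
    - {"fingers":30,"delta_pos":[155,-22,-75],"angular":[0,0,0]}
    - {"fingers":30,"delta_pos":[200,-28,-75],"angular":[0,0,0]}
    - {"fingers":30,"delta_pos":[232,-33,-75],"angular":[0,0,0]}
    - {"fingers":30,"delta_pos":[247,-35,-75],"angular":[0,0,0]}
    - {"fingers":30,"delta_pos":[247,-35,-75],"angular":[0,0,0]}

```text
clock: 17.3
tool_pos: [0.4248, 0.1351, 0.0818]
orientation: [180.0, -0.0, -179.9]
force: [1.0, -0.2, -0.9]
opening: 0.0418
gripper_force: 30.0
```

Request:
apply_moves:
  deltas:
    - {"fingers":30,"delta_pos":[0,0,30],"angular":[0,0,0]}
    - {"fingers":30,"delta_pos":[0,0,52],"angular":[0,0,0]}
    - {"fingers":30,"delta_pos":[0,0,60],"angular":[0,0,0]}
    - {"fingers":30,"delta_pos":[0,0,65],"angular":[0,0,0]}
    - {"fingers":30,"delta_pos":[0,0,65],"angular":[0,0,0]}
    - {"fingers":30,"delta_pos":[0,0,65],"angular":[0,0,0]}

```text
clock: 17.9
tool_pos: [0.4276, 0.1362, 0.017]
orientation: [180.0, 0.0, -180.0]
force: [0.6, 0.4, -0.8]
opening: 0.042
gripper_force: 30.0
```

Request:
apply_moves:
  deltas:
    - {"fingers":54,"delta_pos":[0,0,0],"angular":[0,0,0]}
    - {"fingers":54,"delta_pos":[0,0,0],"angular":[0,0,0]}
    - {"fingers":54,"delta_pos":[0,0,0],"angular":[0,0,0]}
    - {"fingers":54,"delta_pos":[0,0,-20],"angular":[0,0,0]}
    - {"fingers":54,"delta_pos":[0,0,-60],"angular":[0,0,0]}
    - {"fingers":60,"delta_pos":[0,-20,-100],"angular":[0,0,0]}
    - {"fingers":60,"delta_pos":[0,-60,-120],"angular":[0,0,0]}
    - {"fingers":60,"delta_pos":[5,-105,-120],"angular":[0,0,0]}
    - {"fingers":60,"delta_pos":[8,-150,-120],"angular":[0,0,0]}
    - {"fingers":60,"delta_pos":[8,-190,-120],"angular":[0,0,0]}

```text
clock: 18.9
tool_pos: [0.4183, -0.0558, 0.1372]
orientation: [180.0, 0.1, -179.9]
force: [1.1, 0.4, -0.2]
opening: 0.0599
gripper_force: 0.0
```

```bash
python3 - <<'E'
from h import *
t=ctrl.snapshot("top");s=ctrl.snapshot("side")
a=cv2.resize(t[220:244,356:380],(400,400),interpolation=cv2.INTER_CUBIC)
b=cv2.resize(s[112:142,298:328],(400,400),interpolation=cv2.INTER_CUBIC)
c=cv2.resize(s[190:230,250:330],(400,200),interpolation=cv2.INTER_CUBIC)
d=cv2.resize(t[205:245,195:275],(400,200),interpolation=cv2.INTER_CUBIC)
cv2.imwrite("pics/p6.png",np.vstack([np.hstack([a,b]),np.hstack([d,c])])[:,:,::-1])
E
```

```text
(no output)
```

View pics/p6.png

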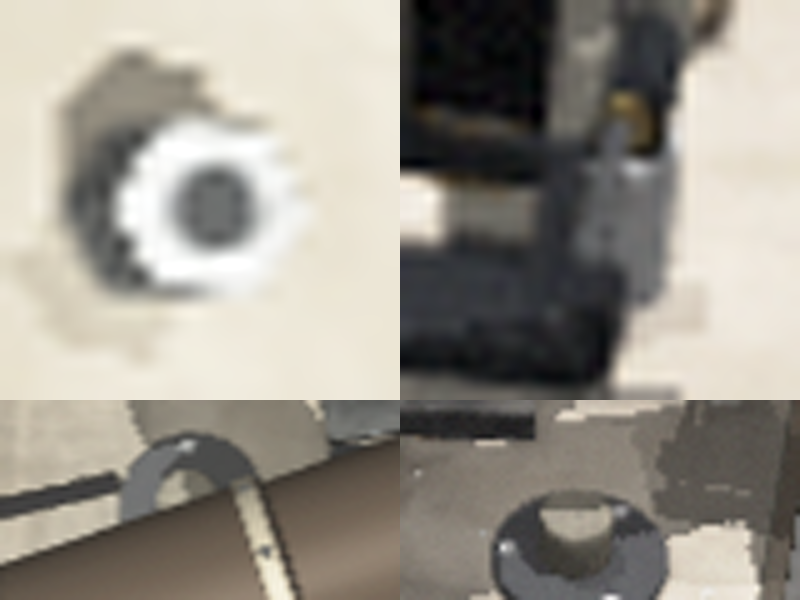

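Top view: the hex top is centred at about (368.9,232.4). Its corners appear to point left and right (±Y), so the flats are square to X. I'll check this with the six-fold harmonic of the top-face mask. The tall puck stands in the middle of the round base (side crop 578,530).

```bash
python3 - <<'E'
from h import *
T=cv2.imread("pics/top0.png")[:,:,::-1].copy()
for nm,im in(("t0",T),("now",ctrl.snapshot("top"))):
    im=im[216:248,352:384];im=cv2.resize(im,None,fx=8,fy=8,interpolation=cv2.INTER_CUBIC)
    h=cv2.cvtColor(im,cv2.COLOR_RGB2HSV);m=((h[:,:,1]<14)&(h[:,:,2]>(205))).astype(np.uint8)
    cs,_=cv2.findContours(m,0,cv2.CHAIN_APPROX_NONE);c=cv2.convexHull(max(cs,key=cv2.contourArea))
    u,v=cen(c);f=np.zeros(m.shape,np.uint8);cv2.drawContours(f,[c],-1,1,-1);ys,xs=np.nonzero(f)
    U,V=352+(u+.5)/8-.5,216+(v+.5)/8-.5
    P=np.array([ray("top",352+(x+.5)/8-.5,216+(y+.5)/8-.5,.048) for x,y in zip(xs[::7],ys[::7])]);q=P-P.mean(0);z=q[:,0]+1j*q[:,1]
    a=np.degrees(np.angle((z**6).mean()))/6
    print(nm,(U,V),P.mean(0),"corner angle mod60",a,"strength",abs((z**6).mean())/(abs(z)**6).mean(),"area mm2",cv2.contourArea(c)/64*(1.4/397)**2*1e6)
b=ctrl.snapshot("side")
print("tall top",ray("side",250+(578-400)/5,190+(513-400)/5,.044),"base bolts?")
E
```

```text
t0 (366.5133463541667, 228.63639322916666) [ 0.42198954 -0.33706741] corner angle mod60 3.522893956158733 strength 0.12721957052286312 area mm2 12.43583805493341
now (368.3987602712176, 232.0967038728955) [ 0.40996509 -0.34306506] corner angle mod60 23.04604807753041 strength 0.11434926595895104 area mm2 1127.1921336979485
tall top [0.42921159 0.13894112] base bolts?
```

Request:
apply_moves:
  deltas:
    - {"fingers":62,"delta_pos":[2,-40,0],"angular":[0,0,-4]}
    - {"fingers":62,"delta_pos":[4,-85,0],"angular":[0,0,-8]}
    - {"fingers":62,"delta_pos":[5,-130,0],"angular":[0,0,-12]}
    - {"fingers":62,"delta_pos":[6,-175,0],"angular":[0,0,-17]}
    - {"fingers":62,"delta_pos":[7,-220,0],"angular":[0,0,-21]}
    - {"fingers":62,"delta_pos":[8,-260,0],"angular":[0,0,-25]}
    - {"fingers":62,"delta_pos":[9,-288,0],"angular":[0,0,-25]}
    - {"fingers":62,"delta_pos":[9,-288,30],"angular":[0,0,-25]}
    - {"fingers":62,"delta_pos":[9,-288,60],"angular":[0,0,-25]}
    - {"fingers":62,"delta_pos":[9,-288,60],"angular":[0,0,-25]}

```text
clock: 20.1
tool_pos: [0.4081, -0.3403, 0.073]
orientation: [179.7, -0.3, -155.0]
force: [-0.8, 0.2, 0.0]
opening: 0.0621
gripper_force: 0.0
```

Request:
apply_moves:
  deltas:
    - {"fingers":62,"delta_pos":[0,0,0],"angular":[0,0,0]}
    - {"fingers":62,"delta_pos":[0,0,30],"angular":[0,0,0]}
    - {"fingers":62,"delta_pos":[0,0,50],"angular":[0,0,0]}
    - {"fingers":62,"delta_pos":[0,0,63],"angular":[0,0,0]}
    - {"fingers":62,"delta_pos":[0,0,63],"angular":[0,0,0]}
    - {"fingers":62,"delta_pos":[0,0,63],"angular":[0,0,0]}

```text
clock: 20.7
tool_pos: [0.4114, -0.3422, 0.0151]
orientation: [-179.9, 0.1, -154.9]
force: [0.4, -0.1, 0.3]
opening: 0.0618
gripper_force: 0.0
```

Request:
apply_moves:
  deltas:
    - {"fingers":50,"delta_pos":[0,0,0],"angular":[0,0,0]}
    - {"fingers":45,"delta_pos":[0,0,0],"angular":[0,0,0]}
    - {"fingers":40,"delta_pos":[0,0,0],"angular":[0,0,0]}
    - {"fingers":36,"delta_pos":[0,0,0],"angular":[0,0,0]}
    - {"fingers":25,"delta_pos":[0,0,0],"angular":[0,0,0]}
    - {"fingers":25,"delta_pos":[0,0,0],"angular":[0,0,0]}
    - {"fingers":25,"delta_pos":[0,0,0],"angular":[0,0,0]}
    - {"fingers":25,"delta_pos":[0,0,0],"angular":[0,0,0]}
    - {"fingers":25,"delta_pos":[0,0,0],"angular":[0,0,0]}

```text
clock: 21.6
tool_pos: [0.4107, -0.3428, 0.0142]
orientation: [-179.9, 0.0, -155.0]
force: [-0.4, -2.8, 5.6]
opening: 0.0361
gripper_force: 29.9
```

Request:
apply_moves:
  deltas:
    - {"fingers":25,"delta_pos":[0,0,-25],"angular":[0,0,0]}
    - {"fingers":25,"delta_pos":[0,0,-65],"angular":[0,0,0]}
    - {"fingers":25,"delta_pos":[0,0,-100],"angular":[0,0,0]}
    - {"fingers":25,"delta_pos":[-10,20,-105],"angular":[0,0,0]}
    - {"fingers":25,"delta_pos":[-30,58,-105],"angular":[0,0,0]}
    - {"fingers":25,"delta_pos":[-50,98,-105],"angular":[0,0,0]}
    - {"fingers":25,"delta_pos":[-70,137,-105],"angular":[0,0,0]}
    - {"fingers":25,"delta_pos":[-90,176,-105],"angular":[0,0,0]}
    - {"fingers":25,"delta_pos":[-110,215,-105],"angular":[0,0,0]}
    - {"fingers":25,"delta_pos":[-130,255,-105],"angular":[0,0,0]}

```text
clock: 22.6
tool_pos: [0.4184, -0.0545, 0.1178]
orientation: [179.9, -0.1, -155.0]
force: [1.2, -0.3, -5.5]
opening: 0.0358
gripper_force: 29.9
```

Request:
apply_moves:
  deltas:
    - {"fingers":25,"delta_pos":[-20,39,0],"angular":[0,0,0]}
    - {"fingers":25,"delta_pos":[-40,78,0],"angular":[0,0,0]}
    - {"fingers":25,"delta_pos":[-60,117,0],"angular":[0,0,0]}
    - {"fingers":25,"delta_pos":[-78,152,0],"angular":[0,0,0]}
    - {"fingers":25,"delta_pos":[-88,172,0],"angular":[0,0,0]}
    - {"fingers":25,"delta_pos":[-88,172,0],"angular":[0,0,0]}
    - {"fingers":25,"delta_pos":[-88,172,0],"angular":[0,0,0]}
    - {"fingers":25,"delta_pos":[-88,172,0],"angular":[0,0,0]}

```text
clock: 23.4
tool_pos: [0.426, 0.136, 0.1179]
orientation: [-180.0, -0.1, -155.0]
force: [-0.2, 0.6, -3.5]
opening: 0.0358
gripper_force: 29.9
```

```bash
python3 - <<'E'
from h import *
print({k:np.round(v,4) for k,v in ctrl.get_obs().items() if k in("tool_pos","opening","force")})
t=ctrl.snapshot("top");s=ctrl.snapshot("side")
c=cv2.resize(s[150:260,230:340],(600,600),interpolation=cv2.INTER_CUBIC)
cv2.imwrite("pics/p7.png",c[:,:,::-1])
E
```

```text
{'tool_pos': array([0.426 , 0.136 , 0.1179]), 'force': array([-0.2271,  0.6431, -3.5384]), 'opening': np.float64(0.0358)}
```

View pics/p7.png

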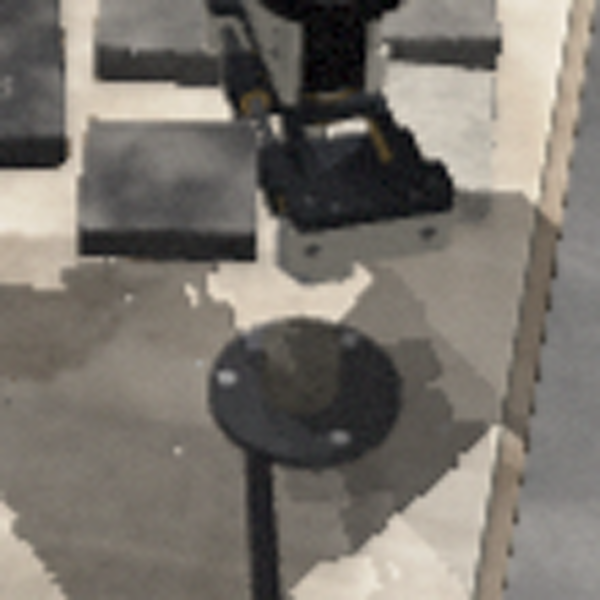

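The tall puck is centred on the round base (crop 302,370) and the hex weight is held above it. Lower in steps.

Request:
apply_moves:
  deltas:
    - {"fingers":25,"delta_pos":[-2,-1,25],"angular":[0,0,0]}
    - {"fingers":25,"delta_pos":[-2,-1,45],"angular":[0,0,0]}
    - {"fingers":25,"delta_pos":[-2,-1,55],"angular":[0,0,0]}
    - {"fingers":25,"delta_pos":[-2,-1,59],"angular":[0,0,0]}
    - {"fingers":25,"delta_pos":[-2,-1,59],"angular":[0,0,0]}
    - {"fingers":25,"delta_pos":[-2,-1,59],"angular":[0,0,0]}

```text
clock: 24.1
tool_pos: [0.4297, 0.1371, 0.0603]
orientation: [180.0, 0.1, -155.0]
force: [0.3, -0.4, -3.9]
opening: 0.0357
gripper_force: 29.9
```

Request:
apply_moves:
  deltas:
    - {"fingers":25,"delta_pos":[1,0,1.5],"angular":[0,0,0]}
    - {"fingers":25,"delta_pos":[1,0,2.5],"angular":[0,0,0]}
    - {"fingers":25,"delta_pos":[1,0,2.5],"angular":[0,0,0]}
    - {"fingers":25,"delta_pos":[1,0,2.5],"angular":[0,0,0]}

```text
clock: 24.5
tool_pos: [0.4287, 0.1368, 0.0583]
orientation: [180.0, 0.1, -154.9]
force: [-2.3, -1.0, 7.3]
opening: 0.0358
gripper_force: 29.9
```

Contact is made, so release and rise.

Request:
apply_moves:
  deltas:
    - {"fingers":52,"delta_pos":[0,0,-0.5],"angular":[0,0,0]}
    - {"fingers":52,"delta_pos":[0,0,-0.5],"angular":[0,0,0]}
    - {"fingers":52,"delta_pos":[0,0,-0.5],"angular":[0,0,0]}
    - {"fingers":52,"delta_pos":[0,0,-20],"angular":[0,0,0]}
    - {"fingers":52,"delta_pos":[0,0,-60],"angular":[0,0,0]}
    - {"fingers":52,"delta_pos":[0,0,-100],"angular":[0,0,0]}
    - {"fingers":52,"delta_pos":[18,-37,-130],"angular":[0,0,0]}
    - {"fingers":52,"delta_pos":[36,-75,-130],"angular":[0,0,0]}
    - {"fingers":52,"delta_pos":[55,-115,-130],"angular":[0,0,0]}
    - {"fingers":52,"delta_pos":[90,-195,-130],"angular":[0,0,0]}

```text
clock: 25.5
tool_pos: [0.4282, -0.042, 0.1878]
orientation: [-180.0, 0.1, -154.9]
force: [1.8, -0.0, 0.2]
opening: 0.0523
gripper_force: 0.0
```

Request:
apply_moves:
  deltas:
    - {"fingers":52,"delta_pos":[20,-40,0],"angular":[0,0,0]}
    - {"fingers":52,"delta_pos":[40,-80,0],"angular":[0,0,0]}
    - {"fingers":52,"delta_pos":[60,-120,0],"angular":[0,0,0]}
    - {"fingers":52,"delta_pos":[80,-160,0],"angular":[0,0,0]}
    - {"fingers":52,"delta_pos":[80,-160,0],"angular":[0,0,0]}
    - {"fingers":52,"delta_pos":[80,-160,0],"angular":[0,0,0]}

```text
clock: 26.1
tool_pos: [0.4229, -0.2209, 0.1867]
orientation: [180.0, -0.0, -155.2]
force: [1.0, -0.1, -0.2]
opening: 0.0519
gripper_force: 0.0
```

```bash
python3 - <<'E'
from h import *
t=ctrl.snapshot("top");s=ctrl.snapshot("side")
a=cv2.resize(s[180:320,230:330],(400,560),interpolation=cv2.INTER_CUBIC)
b=cv2.resize(t[150:250,130:260],(400,308),interpolation=cv2.INTER_CUBIC)
c=np.zeros((560,800,3),np.uint8);c[:,:400]=a;c[:308,400:]=b
cv2.imwrite("pics/p8.png",c[:,:,::-1])
E
```

```text
(no output)
```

View pics/p8.png

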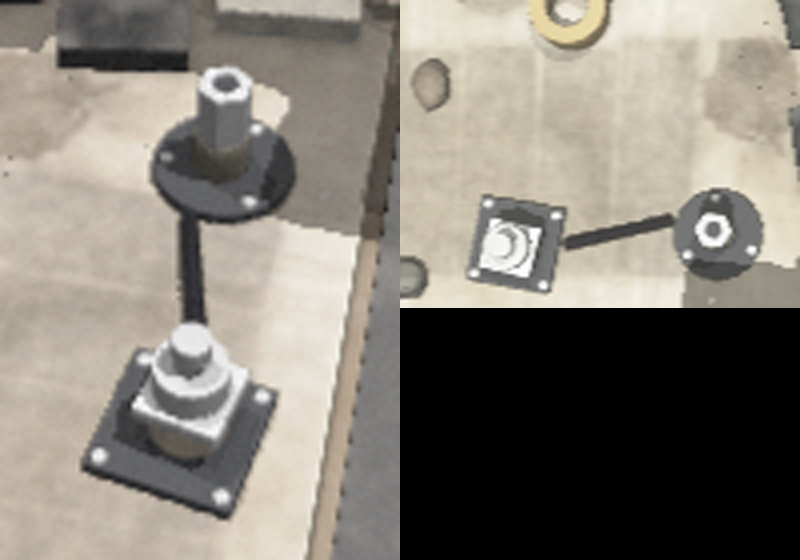

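Both stacks are standing: square stack at side crop (190,390), hex on the tall puck at (225,125), with tape, marker and pebble in place. One zoomed check will confirm the centring.

```bash
python3 - <<'E'
from h import *
t=ctrl.snapshot("top");s=ctrl.snapshot("side")
def ov(im,n,x0,y0,w,L):
    k=400/w;o=cv2.resize(im[y0:y0+w,x0:x0+w],(400,400),interpolation=cv2.INTER_CUBIC)
    for (x,y,z,r) in L:
        P=np.array([proj(n,np.array([x+r*np.cos(a),y+r*np.sin(a),z])) for a in np.arange(0,6.3,.2)])
        cv2.polylines(o,[np.int32(((P-[x0,y0]+.5)*k)*16)],True,(255,0,0),1,16,4)
    return o
A=[(.408,.3705,.073,.025),(.408,.3705,.099,.013),(.408,.3705,.01,.0265)]
c=np.hstack([ov(t,"top",146,206,40,A),ov(s,"side",250,250,55,A)])
cv2.imwrite("pics/p9.png",c[:,:,::-1])
E
```

```text
(no output)
```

View pics/p9.png

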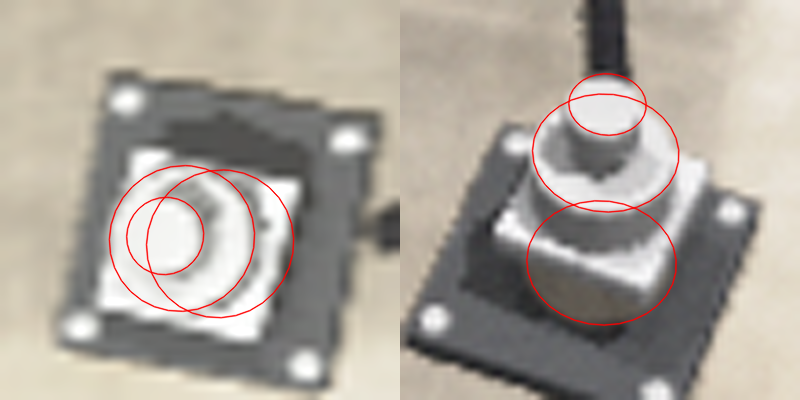

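The knob weight lies on its predicted circles, and the plate centre (199,246) is within about 2-3 mm of it. The hex weight and tall puck line up to about 2 mm. Handing in.

```bash
python3 -c "
from plant import ctrl
print(ctrl.close_job())"
```

```text
the job is handed in; nothing more can be done
None
```

I built both stacks and handed the job in at about 26 s of the 128 s; in the last pictures they stood upright and centred to about 2–4 mm, with the marker, tape and brown pebble in place, but the hand-in returned no verdict.

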